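Roll out the worn gate roller

ROBOT

A 6-joint arm with a two-finger parallel gripper is mounted at the origin on the work surface. World frame = base frame: x ahead of the robot, y to its left, z up, the work surface at z = 0. Lengths are in m, angles in rad, forces in N, time in s.
With the tool pointing down it reaches from about 0.275 to 0.75 m from the base axis. Payload 10.2 kg.
Tool frame: the origin (TCP) lies at the very end of the fingers, on their centre line; the grasp point (between the pads) lies 19 mm behind it (env.hold_point_z is the y of the grasp point in the tool frame, in m); y points along the fingers, z is the direction in which the jaws open and shut, and the axes are right-handed (so a half turn about y gives the same grasp; the last joint's range is limited). The gripper opens to 85 mm and grips with 20 to 120 N. Pads are 22 mm wide; open, the fingers measure 114 mm over their backs; the gripper's body (76 mm by 85 mm) begins 54 mm behind the grasp point. The pads swing forward as they close: fully open they stand 13 mm farther back than shut.
Start: joints at [-1.332, 0.313, 1.498, -0, 1.331, -0.223], TCP at [0.234, -0.47, 0.203] pointing down, gripper open.
Joint ranges: [-2.94, 2.94], [-0.97, 2.17], [0.19, 2.56], [-1.23, 4.37], [0.02, 3.11], [-2.88, 2.88]. Speed limits (rad/s): [2.39, 2.39, 3.01, 3.14, 3.14, 3.14].

INTERFACE

Orientations are given as a 3x3 rotation matrix whose columns are the frame's x, y, z axes.
In Python, from bench import env gives the robot as it stands. The module is installed in compiled form; this text tells all that it offers.
- The arm moves only by the tool play_rows, never from a script. Its argument "moves" is a list of rows, each a list of 7 numbers: the opening in per cent of the stroke, from 0 (shut) to 100 (fully open), then the shift along the world's x, y, z in m, then the turn, a rotation vector about the world's x, y, z in degrees. In form: [[jaw, tx, ty, tz, ax, ay, az], ...]. A call has 1 to 12 rows; each row shifts and turns the pose as measured when the row begins; what a row does not reach is not made up. A row lasts 1/8 s, in which the tool goes at most 62.5 mm and 10.7 degrees, less where a joint would pass 70% of its speed; a pose out of reach is approached as far as the arm can. A call is refused whole if a number of a shift passes 0.0625 or a number of a turn 10.7, either way. A call with a gripper value outside its range is refused whole. The fingers move at their own pace and stop on an object; the grip force is fixed at half the most. Time passes only in rows, so rows that do not move let the fingers close. It gives the time, the measured TCP pose, the force and the opening at its end, in the units of the state.
- env.get_obs(): the state, without advancing time (a new reading comes with each control period).
- env.get_image(name): name is "side" or "top" or "wrist"; returns the picture (400x640x3 uint8, blue, green, red); there is no depth.
- env.camera_info(name): a dict with "fx", "fy", "cx", "cy" (pixels), "k1" (the pictures are not rectified: a ray, as slopes to the right and down, at radius r is drawn at 1 + k1 r^2 times it, then the intrinsics apply), "R" (3x3) and "t" (3): a world point X has camera coordinates R X + t; the wrist camera has in their place "T_tool_cam" (4x4, takes a point from camera to tool coordinates, whose origin is the TCP and whose axes are the tool frame's). Camera axes: x right, y down, z forward; pixel columns grow to the right and rows downward; lengths in m; the calibration is good to about 2 mm. A picture is of the moment at which its call begins: read the wrist's pose just before it. camera_info takes no time and is no camera call.
- env.finish_job(): hands the job in, once; it reports no verdict.
The state is a dict: "time": time; "joint_positions": joint angles; "dq": joint speeds; "joint_efforts": joint torques, N m; "position": TCP position; "tcp_rot": TCP orientation; "wrist_force": force on the tool from outside, world axes, zero at the start; "wrist_torque": the same for the moment, N m; "width": opening from 0.0 (shut) to 1.0 (fully open).
Only numpy, scipy, OpenCV 4.12 (cv2) and the standard library are available. Lean on these libraries where they do the work, as an engineer would, in place of code of your own. Each camera call takes 0.05 s, during which the arm holds its last target. There are 200 camera calls.

TASK

Three spare gate guide rollers lie side by side on the steel plate. Working from your left to your right, press the closed fingertips lightly on top of each (about 5 newtons, never more than 12) and roll it a quarter turn or more across the plate away from you, feeling whether it runs true or rocks. Put the one that rocks in the steel scrap tin, leave the two true ones lying on the plate, and do not disturb anything else.

Things in the scene. Friction and masses are not known exactly. Their poses are not given: they have to be found in the camera images.
- frame: fixed grey plastic frame round the plate, 146 x 296 mm outside; its 6 mm thick rim stands 26 mm above the bench, 6 mm above the plate. Origin at the centre of its underside, on the bench; x runs across the short side, away from the robot, y along the long side, to the robot's left
- plate: flat steel plate 130 x 280 mm, top 20 mm above the bench. Origin at the centre of its top; x across the short side (rolling direction, away from the robot), y to the robot's left. On rubber buffers: it stays level and gives straight down 1 mm per 6 N, at most 5 mm. Rollers start near y = +90, 0 and -90 mm, bars along y, 10 to 30 mm short of the centre line
- roller_a: guide roller: plain silver bar 60 mm long, about 16 mm across, 90 g (varies by a third). Origin on its axis at mid-length; y along the bar; z up at the start, turns as it rolls. Two of a, b, c are round, 16 mm; one (not told which) is worn to 15 x 18.8 mm by two opposite flats, flat-down at the start: its top rises 3.8 mm at a quarter turn and it rocks onto a flat when let go
- roller_b: guide roller: plain silver bar 60 mm long, about 16 mm across, 90 g (varies by a third). Origin on its axis at mid-length; y along the bar; z up at the start, turns as it rolls. Two of a, b, c are round, 16 mm; one (not told which) is worn to 15 x 18.8 mm by two opposite flats, flat-down at the start: its top rises 3.8 mm at a quarter turn and it rocks onto a flat when let go
- roller_c: guide roller: plain silver bar 60 mm long, about 16 mm across, 90 g (varies by a third). Origin on its axis at mid-length; y along the bar; z up at the start, turns as it rolls. Two of a, b, c are round, 16 mm; one (not told which) is worn to 15 x 18.8 mm by two opposite flats, flat-down at the start: its top rises 3.8 mm at a quarter turn and it rocks onto a flat when let go
- tin: fixed open square steel scrap tin, 130 x 130 mm outside, 45 mm high, 3 mm walls and floor. Origin at the centre of its underside, on the bench
- bulb_box: silver spare bulb box 60 x 60 x 50 mm, left of the plate; bystander. Origin at the centre of its underside
- tyre_gauge: chrome pencil tyre gauge, 132 mm long, up to 19 mm thick, lying beyond the plate; bystander. Origin under its middle, x along it
- fuse_puller: small black plastic fuse puller 70 x 14 x 9 mm, lying on the robot's side of the plate; bystander. Origin under its middle, x along it
- multi_tool: folded steel multi-tool 100 x 30 x 16 mm, lying on the robot's side of the plate; bystander. Origin under its middle, x along it
- jar: glass jar with metal screw lid, 68 mm across, 86 mm high, standing beyond the tin; bystander. Origin at the centre of its underside
- spray_can: plain grey spray can, 56 mm across, 160 mm high, standing well beyond the plate; bystander. Origin at the centre of its underside
- tape_roll: roll of black tape lying flat, 90 mm across, 24 mm high, far left; bystander. Origin at the centre of its underside
Things that resemble listed ones, but are neither listed nor needed, are in the scene too. Leave any purple or yellow look-alike of the roller_c alone.

How it is judged:
On the way, in this order (a step that is already met when the one before it is completed fails the run):
1. the left roller is turned at least 75 degrees about its axis while on the plate, under the fingertips and pressed on the plate with at least 3 N (((y of roller_a in the frame of plate between 0.05 and 0.14 m and angle between roller_a's own z axis and vertical above 1.3 rad and contact force between roller_a and the fingers above 1 N and contact force between roller_a and plate above 3 N and z of roller_a in the frame of plate below 0.014 m) or (y of roller_b in the frame of plate between 0.05 and 0.14 m and angle between roller_b's own z axis and vertical above 1.3 rad and contact force between roller_b and the fingers above 1 N and contact force between roller_b and plate above 3 N and z of roller_b in the frame of plate below 0.014 m) or (y of roller_c in the frame of plate between 0.05 and 0.14 m and angle between roller_c's own z axis and vertical above 1.3 rad and contact force between roller_c and the fingers above 1 N and contact force between roller_c and plate above 3 N and z of roller_c in the frame of plate below 0.014 m))), for 0.05 s.
2. the middle roller is turned at least 75 degrees about its axis while on the plate, under the fingertips and pressed on the plate with at least 3 N (((y of roller_a in the frame of plate between -0.045 and 0.045 m and angle between roller_a's own z axis and vertical above 1.3 rad and contact force between roller_a and the fingers above 1 N and contact force between roller_a and plate above 3 N and z of roller_a in the frame of plate below 0.014 m) or (y of roller_b in the frame of plate between -0.045 and 0.045 m and angle between roller_b's own z axis and vertical above 1.3 rad and contact force between roller_b and the fingers above 1 N and contact force between roller_b and plate above 3 N and z of roller_b in the frame of plate below 0.014 m) or (y of roller_c in the frame of plate between -0.045 and 0.045 m and angle between roller_c's own z axis and vertical above 1.3 rad and contact force between roller_c and the fingers above 1 N and contact force between roller_c and plate above 3 N and z of roller_c in the frame of plate below 0.014 m))), for 0.05 s.
3. the right roller is turned at least 75 degrees about its axis while on the plate, under the fingertips and pressed on the plate with at least 3 N (((y of roller_a in the frame of plate between -0.14 and -0.05 m and angle between roller_a's own z axis and vertical above 1.3 rad and contact force between roller_a and the fingers above 1 N and contact force between roller_a and plate above 3 N and z of roller_a in the frame of plate below 0.014 m) or (y of roller_b in the frame of plate between -0.14 and -0.05 m and angle between roller_b's own z axis and vertical above 1.3 rad and contact force between roller_b and the fingers above 1 N and contact force between roller_b and plate above 3 N and z of roller_b in the frame of plate below 0.014 m) or (y of roller_c in the frame of plate between -0.14 and -0.05 m and angle between roller_c's own z axis and vertical above 1.3 rad and contact force between roller_c and the fingers above 1 N and contact force between roller_c and plate above 3 N and z of roller_c in the frame of plate below 0.014 m))), for 0.05 s.
At the end, for the whole second after the job is handed in: The worn roller lies at rest inside the tin (its middle within the tin's walls, less than 30 mm above the bench); the two true rollers lie at rest on the plate, inside its edges (a true roller at rest has its axis 8 mm above the plate, the worn one 7.5 mm) (((x of roller_a in the frame of tin between -0.06 and 0.06 m and y of roller_a in the frame of tin between -0.06 and 0.06 m and z of roller_a in the frame of tin between 0 and 0.03 m and linear speed of each of roller_a, roller_b, roller_c below 0.03 m/s and x of roller_b in the frame of plate between -0.065 and 0.065 m and y of roller_b in the frame of plate between -0.14 and 0.14 m and z of roller_b in the frame of plate between 0.00775 and 0.012 m and x of roller_c in the frame of plate between -0.065 and 0.065 m and y of roller_c in the frame of plate between -0.14 and 0.14 m and z of roller_c in the frame of plate between 0.00775 and 0.012 m) or (x of roller_b in the frame of tin between -0.06 and 0.06 m and y of roller_b in the frame of tin between -0.06 and 0.06 m and z of roller_b in the frame of tin between 0 and 0.03 m and linear speed of each of roller_b, roller_a, roller_c below 0.03 m/s and x of roller_a in the frame of plate between -0.065 and 0.065 m and y of roller_a in the frame of plate between -0.14 and 0.14 m and z of roller_a in the frame of plate between 0.00775 and 0.012 m and x of roller_c in the frame of plate between -0.065 and 0.065 m and y of roller_c in the frame of plate between -0.14 and 0.14 m and z of roller_c in the frame of plate between 0.00775 and 0.012 m) or (x of roller_c in the frame of tin between -0.06 and 0.06 m and y of roller_c in the frame of tin between -0.06 and 0.06 m and z of roller_c in the frame of tin between 0 and 0.03 m and linear speed of each of roller_c, roller_a, roller_b below 0.03 m/s and x of roller_a in the frame of plate between -0.065 and 0.065 m and y of roller_a in the frame of plate between -0.14 and 0.14 m and z of roller_a in the frame of plate between 0.00775 and 0.012 m and x of roller_b in the frame of plate between -0.065 and 0.065 m and y of roller_b in the frame of plate between -0.14 and 0.14 m and z of roller_b in the frame of plate between 0.00775 and 0.012 m))); the robot touches nothing.
It fails at once if a roller is pressed on the plate with more than 15 N (contact force between any of roller_a, roller_b, roller_c and plate above 15 N).
It fails at once if a bystander is moved by more than 20 mm (distance of any of bulb_box, tyre_gauge, fuse_puller, multi_tool, jar, spray_can, tape_roll from where it was at the start of the episode above 0.02 m).
It also fails if it takes over 70 s, if anything falls off the work surface, if the arm or the gripper's body presses on something with over 40 N, if the wrist force passes 120 N, or if a joint passes its speed limit or range.

## Working session

There is one attempt and no reset: what is moved stays moved. The work goes in short steps, Python scripts to look and compute and a tool call to move; the robot and the scene stay as the last step left them, time stands still between calls to the robot, and variables do not carry over. Pictures are saved under pics/ and viewed, about 8 in all and at most 12, crops included, and the job is handed in when it is done.

Besides the shell and the picture viewer there is one more tool, called after ">>>" by a JSON object that holds its "op" and its "data", one argument or row to a line. play_rows: Moves the arm, as the interface text tells. Its arguments: {"type":"object","properties":{"moves":{"type":"array","items":{"type":"array","items":{"type":"number"}}}},"required":["moves"]}

```bash
mkdir -p pics
cat > h.py <<'E'
import numpy as np, cv2
from bench import env
def ray(name,u,v):
    c=env.camera_info(name)
    d=np.array([(u-c["cx"])/c["fx"],(v-c["cy"])/c["fy"]]); s=d.copy()
    for _ in range(20): s=d/(1+c["k1"]*(s@s))
    r=np.array([s[0],s[1],1.])
    if "R" in c:
        R=np.array(c["R"]);t=np.array(c["t"]); return -R.T@t, R.T@r
    o=env.get_obs(); T=np.array(c["T_tool_cam"]); W=np.array(o["tcp_rot"])
    return W@T[:3,3]+np.array(o["position"]), W@(T[:3,:3]@r)
def onz(name,u,v,z):
    o,d=ray(name,u,v); return o+d*(z-o[2])/d[2]
def proj(name,X):
    c=env.camera_info(name); p=np.array(c["R"])@X+np.array(c["t"]); s=p[:2]/p[2]; s=s*(1+c["k1"]*(s@s))
    return s*[c["fx"],c["fy"]]+[c["cx"],c["cy"]]
E
python3 - <<'E'
from h import *
for n in ("top","side"):
    cv2.imwrite(f"pics/{n}0.png",env.get_image(n)); o,d=ray(n,320,200); print(n,o,d)
o=env.get_obs(); print(o["time"],o["position"],o["tcp_rot"],o["wrist_force"],env.camera_info("wrist"),env.hold_point_z)
E
```

```text
top [0.49079008 0.05330113 0.89871768] [ 0.05953219  0.01087363 -0.99819423]
side [0.09864745 0.7120022  0.65829491] [ 0.46320366 -0.6546513  -0.59748105]
0.1 [ 0.23383593 -0.46976766  0.20229044] [[-8.95248539e-01 -2.80371762e-04  4.45567025e-01]
 [-4.45567047e-01  1.11021621e-03 -8.95247884e-01]
 [-2.43673507e-04 -9.99999344e-01 -1.11884386e-03]] [0.33618441 0.2744699  0.26020399] {'fx': 318.4427400896159, 'fy': 318.4427400896159, 'cx': 318.49758009138156, 'cy': 200.93074267445033, 'k1': 0.007679298638717065, 'T_tool_cam': array([[ 1.14176671e-03,  9.53211431e-01,  3.02302271e-01,
        -7.68201268e-02],
       [-4.39714081e-04, -3.02301961e-01,  9.53212112e-01,
        -1.71785867e-01],
       [ 9.99999252e-01, -1.22127243e-03,  7.39821721e-05,
         8.74283679e-06],
       [ 0.00000000e+00,  0.00000000e+00,  0.00000000e+00,
         1.00000000e+00]])} -0.0187
```

View pics/top0.png

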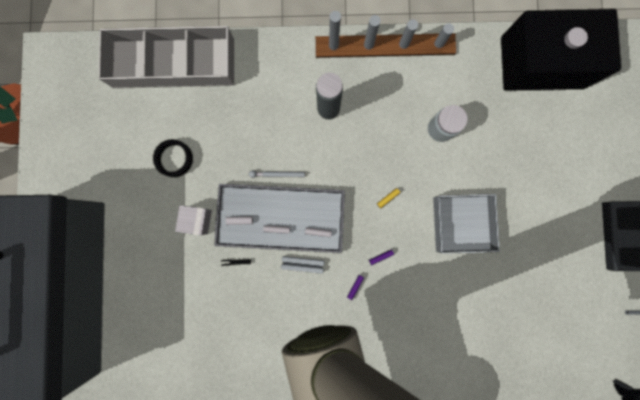

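View pics/side0.png

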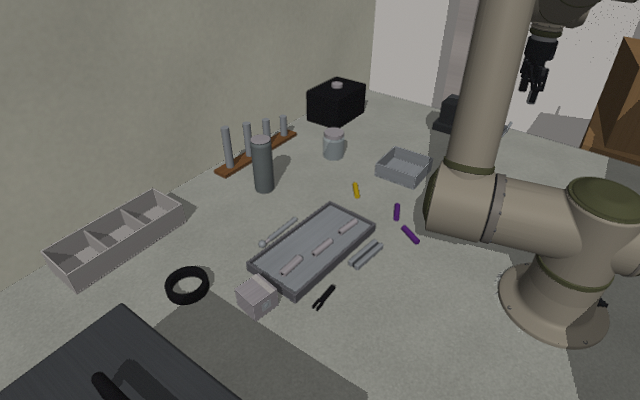

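The top view shows the plate at (280,217) and the tin at (467,222). The three silver rollers lie on the plate at (239,219), (277,229) and (319,232). The look-alikes are purple at (382,257) and (356,288), and yellow at (389,198), all off the plate, so the silver bars inside the frame are the ones meant. I'll confirm this in an enlarged crop while measuring.

Run:
```python
from h import *
im=env.get_image("top")
cr=im[175:280,200:360]; cv2.imwrite("pics/crop0.png",cv2.resize(cr,None,fx=5,fy=5,interpolation=cv2.INTER_CUBIC))
g=im.astype(int); gray=g.sum(2)/3; rb=g[:,:,2]-g[:,:,0]
print(gray[218:221,225:260].astype(int).tolist()); 
m=np.zeros(gray.shape,np.uint8); m[192:245,222:340]=1
m&=(rb>-2).astype(np.uint8)&(gray>150)
n,l,s,c=cv2.connectedComponentsWithStats(m)
for i in range(1,n):
    if s[i,4]>15:
        p=np.argwhere(l==i)[:,::-1].astype(np.float32); (r)=cv2.minAreaRect(p)
        print("roller",c[i],s[i],r, onz("top",*r[0],.036))
for n_,q,z in (("frame",[(219,185),(343,192),(340,251),(217,245)],.026),("tin",[(435,196),(495,195),(498,251),(436,252)],.045)):
    P=np.array([onz("top",*a,z) for a in q]); print(n_,P.round(3).tolist(),P.mean(0))
```

```text
[[160, 156, 152, 152, 153, 154, 152, 151, 152, 153, 153, 151, 154, 152, 150, 151, 152, 152, 150, 152, 150, 151, 150, 148, 149, 143, 119, 99, 97, 104, 106, 106, 109, 124, 142], [165, 168, 170, 173, 170, 171, 170, 171, 172, 171, 171, 171, 170, 172, 170, 170, 170, 171, 170, 170, 170, 171, 171, 170, 169, 158, 129, 96, 92, 103, 107, 107, 111, 126, 148], [169, 175, 176, 181, 178, 181, 178, 177, 178, 179, 179, 179, 179, 180, 179, 179, 176, 179, 176, 177, 178, 178, 178, 178, 176, 165, 135, 102, 92, 102, 108, 110, 118, 134, 152]]
roller [237.43421053 220.74342105] [226 218  25   7 152] ((238.0, 221.0), (6.0, 24.0), 90.0) [0.49736205 0.25136596 0.036     ]
roller [275.40909091 229.95454545] [263 227  26   6 110] ((275.5379638671875, 230.0448455810547), (25.16278076171875, 4.484456539154053), 4.763641834259033) [0.47528742 0.16542244 0.036     ]
roller [317.63302752 232.85321101] [305 230  26   7 109] ((317.4432373046875, 232.92576599121094), (25.441513061523438, 4.3614020347595215), 7.594643592834473) [0.46715306 0.06979984 0.036     ]
frame [[0.582, 0.298, 0.026], [0.56, 0.009, 0.026], [0.425, 0.019, 0.026], [0.443, 0.302, 0.026]] [0.50253727 0.15708472 0.026     ]
tin [[0.546, -0.198, 0.045], [0.546, -0.333, 0.045], [0.42, -0.334, 0.045], [0.42, -0.195, 0.045]] [ 0.4832602  -0.26495464  0.045     ]
```

View pics/crop0.png

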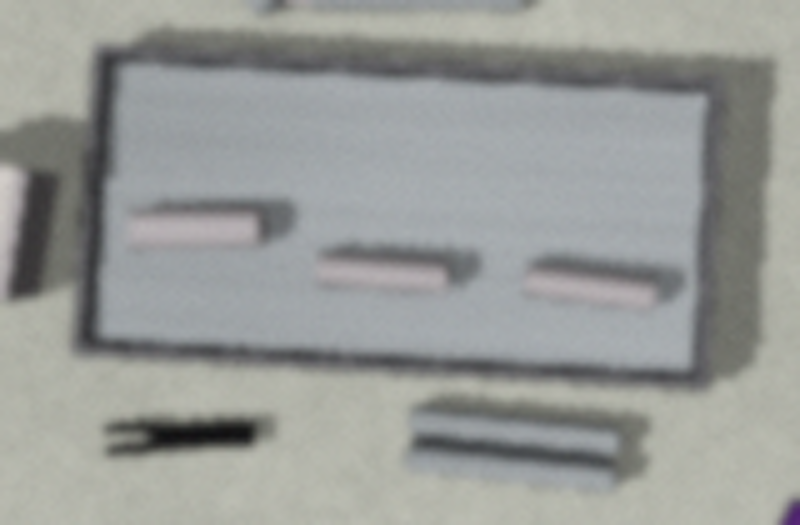

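The crop confirms three plain silver bars on the plate, with nothing purple or yellow among them. In the plate frame they sit at about (-12,+94), (-28,+8) and (-29,-87) mm, and the plate's yaw is about -4°. Next I move over the left roller, fingers shut, jaw axis along the rolling direction.

>>> {"op": "play_rows", "data": {
  "moves": [
    [0,0.022,0.06,0,0,0,5],
    [0,0.022,0.06,0,0,0,5],
    [0,0.022,0.06,0,0,0,5],
    [0,0.022,0.06,0,0,0,5],
    [0,0.022,0.06,0,0,0,5],
    [0,0.022,0.06,0,0,0,5],
    [0,0.022,0.06,0,0,0,5],
    [0,0.022,0.06,0,0,0,5],
    [0,0.022,0.06,0,0,0,5],
    [0,0.022,0.06,0,0,0,5],
    [0,0.022,0.06,0,0,0,5],
    [0,0.02,0.06,0,0,0,4.5]
  ]
}}

```text
time: 1.65
position: [0.4863, 0.2384, 0.2009]
tcp_rot: [[-0.043, 0.0, 0.999], [-0.999, 0.001, -0.043], [-0.001, -1.0, 0.0]]
wrist_force: [0.3, -0.4, 1.2]
width: 0.001
```

>>> {"op": "play_rows", "data": {
  "moves": [
    [0,0.004,0.014,-0.05,0,0,-1.5],
    [0,0,0,-0.05,0,0,0],
    [0,0,0,0,0,0,0]
  ]
}}

```text
time: 2.02
position: [0.4902, 0.257, 0.0978]
tcp_rot: [[-0.064, 0.001, 0.998], [-0.998, 0.001, -0.064], [-0.001, -1.0, 0.001]]
wrist_force: [0.1, 0.6, 0.1]
width: -0.002
```

Run:
```python
from h import *
o=env.get_obs(); print(o["position"],o["wrist_force"])
im=env.get_image("wrist"); cv2.imwrite("pics/w1.png",im)
```

```text
[0.49020716 0.25700613 0.09782392] [0.14020833 0.58058302 0.11147501]
```

View pics/w1.png

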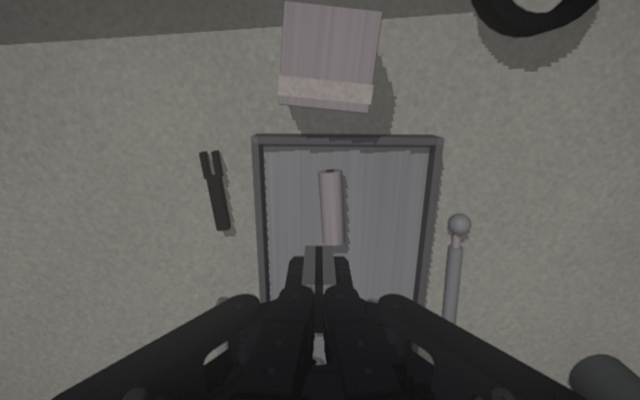

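The wrist view shows the roller from (330,172) to (333,245), the plate's left rim at (254..441,137), and the shut fingertips at about (318,248).

Run:
```python
from h import *
for q,z in (((330,172),.034),((333.5,245),.034),((319,190),.028),((342,190),.028),((322,240),.028),((345,240),.028),((254,136),.026),((441,137),.026),((318,247),.0978)):
    print(q,onz("wrist",*q,z).round(4))
print("box",onz("top",192,220,.05).round(3))
```

```text
(330, 172) [0.5019 0.2815 0.034 ]
(333.5, 245) [0.5014 0.2203 0.034 ]
(319, 190) [0.4925 0.2662 0.028 ]
(342, 190) [0.5108 0.2649 0.028 ]
(322, 240) [0.4922 0.2227 0.028 ]
(345, 240) [0.5114 0.2214 0.028 ]
(254, 136) [0.4459 0.3114 0.026 ]
(441, 137) [0.5881 0.3013 0.026 ]
(318, 247) [0.4904 0.2501 0.0978]
box [0.501 0.352 0.05 ]
```

```bash
python3 -c "
from h import *
print(env.get_obs()['joint_positions'])"
```

```text
[2.70454658e-01 4.72994028e-01 1.54754607e+00 1.16364884e-03
 1.11542316e+00 3.33831364e-01]
```

>>> {"op": "play_rows", "data": {
  "moves": [
    [0,0.004,-0.006,-0.02,0,0,10],
    [0,0,0,-0.02,0,0,10],
    [0,0,0,0,0,0,10],
    [0,0,0,0,0,0,10],
    [0,0,0,0,0,0,10],
    [0,0,0,0,0,0,10],
    [0,0,0,0,0,0,10],
    [0,0,0,0,0,0,10],
    [0,0,0,0,0,0,10],
    [0,0,0,0,0,0,0]
  ]
}}

```text
time: 3.32
position: [0.5105, 0.2511, 0.0881]
tcp_rot: [[1.0, 0.02, 0.019], [-0.019, 0.033, 0.999], [0.019, -0.999, 0.034]]
wrist_force: [0.2, 0.2, 0.1]
width: 0.003
```

>>> {"op": "play_rows", "data": {
  "moves": [
    [0,-0.016,0,-0.028,-1.9,1.15,-2.5],
    [0,0,0,0,0,0,0]
  ]
}}

```text
time: 3.58
position: [0.4963, 0.2511, 0.0632]
tcp_rot: [[0.997, 0.006, 0.071], [-0.071, 0.001, 0.997], [0.006, -1.0, 0.001]]
wrist_force: [0.6, -0.1, 0.1]
width: -0.001
```

>>> {"op": "play_rows", "data": {
  "moves": [
    [0,-0.002,0,-0.015,0,0.3,0],
    [0,0,0,-0.008,0,0,0],
    [0,0,0,0,0,0,0]
  ]
}}

```text
time: 3.95
position: [0.4966, 0.2511, 0.0416]
tcp_rot: [[0.997, 0.005, 0.074], [-0.074, 0.003, 0.997], [0.005, -1.0, 0.003]]
wrist_force: [0.6, 0.2, -0.4]
width: -0.003
```

>>> {"op": "play_rows", "data": {
  "moves": [
    [0,-0.003,0,-0.003,0,0,0],
    [0,0,0,-0.001,0,0,0]
  ]
}}

```text
time: 4.2
position: [0.4938, 0.2511, 0.0378]
tcp_rot: [[0.997, 0.006, 0.074], [-0.074, 0.003, 0.997], [0.006, -1.0, 0.003]]
wrist_force: [0.3, -0.2, -0.7]
width: 0.005
```

>>> {"op": "play_rows", "data": {
  "moves": [
    [0,0,0,-0.001,0,0,0],
    [0,0,0,-0.001,0,0,0]
  ]
}}

```text
time: 4.45
position: [0.494, 0.2512, 0.0359]
tcp_rot: [[0.997, 0.007, 0.074], [-0.074, 0.003, 0.997], [0.006, -1.0, 0.004]]
wrist_force: [1.5, -0.1, 0.1]
width: -0.002
```

>>> {"op": "play_rows", "data": {
  "moves": [
    [0,0,0,-0.0006,0,0,0],
    [0,0,0,-0.0006,0,0,0]
  ]
}}

```text
time: 4.7
position: [0.4941, 0.2512, 0.0347]
tcp_rot: [[0.997, 0.007, 0.074], [-0.074, 0.003, 0.997], [0.007, -1.0, 0.004]]
wrist_force: [0.0, -0.8, 0.1]
width: 0.0
```

>>> {"op": "play_rows", "data": {
  "moves": [
    [0,0,0,-0.0006,0,0,0],
    [0,0,0,-0.0004,0,0,0]
  ]
}}

```text
time: 4.95
position: [0.4941, 0.2512, 0.0337]
tcp_rot: [[0.997, 0.007, 0.074], [-0.074, 0.003, 0.997], [0.007, -1.0, 0.004]]
wrist_force: [0.0, 0.3, -0.1]
width: -0.0
```

>>> {"op": "play_rows", "data": {
  "moves": [
    [0,0,0,-0.0006,0,0,0],
    [0,0,0,-0.0003,0,0,0]
  ]
}}

```text
time: 5.2
position: [0.494, 0.2512, 0.0327]
tcp_rot: [[0.997, 0.007, 0.074], [-0.074, 0.003, 0.997], [0.007, -1.0, 0.004]]
wrist_force: [0.8, -0.2, 0.1]
width: -0.004
```

Run:
```python
from h import *
print(env.get_obs()["position"],env.get_obs()["wrist_force"])
im=env.get_image("wrist"); cv2.imwrite("pics/w2.png",im)
s=env.get_image("side"); cv2.imwrite("pics/s2.png",cv2.resize(s[190:310,220:400],None,fx=4,fy=4,interpolation=cv2.INTER_CUBIC))
```

```text
[0.49404543 0.25121954 0.03265919] [ 0.84074666 -0.20372568  0.08914942]
```

View pics/w2.png

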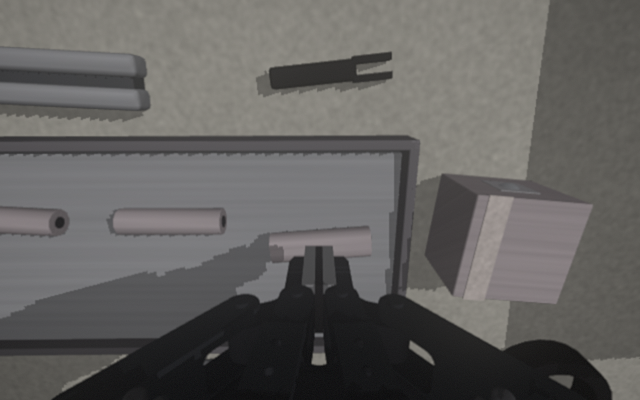

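Run:
```python
from h import *
for q,z in (((318,247),.0327),((304,247),.0327),((333,247),.0327),((320,230),.034),((320,228),.028),((270,234),.034),((370,227),.034),((272,262),.030),((372,250),.03),((110,221),.036),((226,221),.036),((416,139),.026)):
    print(q,onz("wrist",*q,z).round(4))
```

```text
(318, 247) [0.4994 0.2501 0.0327]
(304, 247) [0.4987 0.2418 0.0327]
(333, 247) [0.5001 0.2589 0.0327]
(320, 230) [0.488  0.2521 0.034 ]
(320, 228) [0.4893 0.252  0.028 ]
(270, 234) [0.4883 0.223  0.034 ]
(370, 227) [0.4883 0.281  0.034 ]
(272, 262) [0.5086 0.2211 0.03  ]
(372, 250) [0.5052 0.2824 0.03  ]
(110, 221) [0.4725 0.1347 0.036 ]
(226, 221) [0.4775 0.1996 0.036 ]
(416, 139) [0.4411 0.3089 0.026 ]
```

View pics/s2.png

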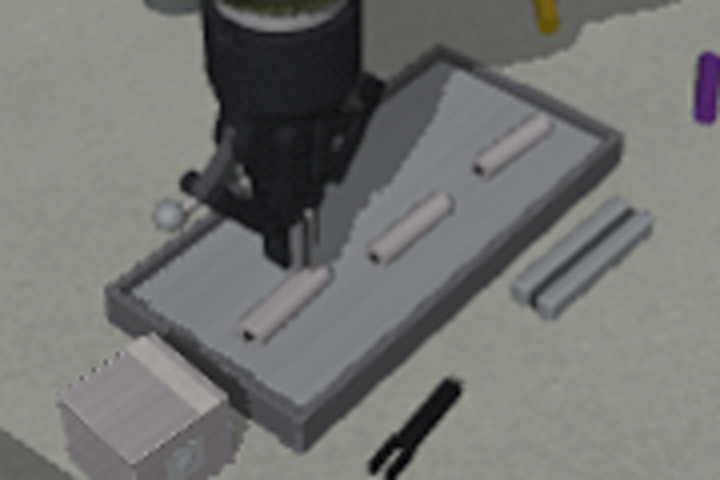

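Run:
```python
from h import *
c=lambda p:((p-[220,190])*4).round(0)
p=np.array(env.get_obs()["position"])
for X in (p,p+[.011,0,0],p-[.011,0,0],p+[0,.011,0],p+[0,0,.02],p+[0,0,.04],[.4975,.251,.035],[.4975,.281,.028],[.5,.221,.028],[.473,.165,.028]): print(np.round(X,3),c(proj("side",np.array(X))), proj("top",np.array(X)).round(1))
```

```text
[0.494 0.251 0.033] [293. 301.] [238.4 222.4]
[0.505 0.251 0.033] [277. 292.] [238.4 217.7]
[0.483 0.251 0.033] [309. 310.] [238.4 227.2]
[0.494 0.262 0.033] [280. 313.] [233.6 222.5]
[0.494 0.251 0.053] [291. 274.] [236.4 222.4]
[0.494 0.251 0.073] [290. 247.] [234.2 222.4]
[0.498 0.251 0.035] [288. 295.] [238.3 220.9]
[0.498 0.281 0.028] [253. 337.] [226.  221.2]
[0.5   0.221 0.028] [319. 270.] [251.9 219.6]
[0.473 0.165 0.028] [417. 233.] [276.2 231. ]
```

Run:
```python
from h import *
a=cv2.imread("pics/w2.png")[200:300,250:390]; s=env.get_image("side")[225:285,265:325]
A=cv2.resize(a,(560,400),interpolation=cv2.INTER_CUBIC)
S=cv2.resize(s,(400,400),interpolation=cv2.INTER_CUBIC)
A=cv2.convertScaleAbs(A,alpha=1.6); S=cv2.convertScaleAbs(S,alpha=1.4)
cv2.imwrite("pics/c3.png",cv2.resize(np.hstack([A,S]),(800,333)))
```

```text
(no output)
```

View pics/c3.png

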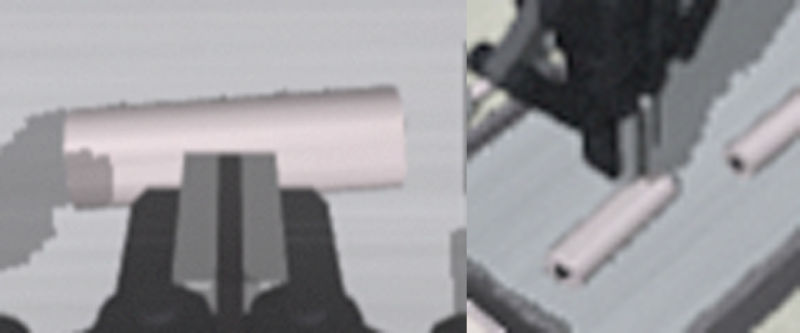

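Run:
```python
from h import *
def tri(a,b):
    (o1,d1),(o2,d2)=a,b
    s=np.linalg.lstsq(np.c_[d1,-d2],o2-o1,rcond=None)[0]; p,q=o1+s[0]*d1,o2+s[1]*d2
    return ((p+q)/2).round(4),np.linalg.norm(p-q).round(4)
print(tri(ray("wrist",319,246.5),ray("side",295,256.5)))
# verify on roller ends
print(tri(ray("wrist",270,234),ray("side",220+328/4,190+268/4)),tri(ray("wrist",371,238),ray("side",220+245/4,190+325/4)))
o,d=ray("wrist",319,246.5); 
for z in(.033,.045,.055,.065,.07): print((o+d*(z-o[2])/d[2]).round(4))
```

```text
(array([0.4857, 0.2519, 0.0632]), np.float64(0.0028))
(array([0.4887, 0.2242, 0.0377]), np.float64(0.0037)) (array([0.4981, 0.282 , 0.0354]), np.float64(0.0062))
[0.499  0.2507 0.033 ]
[0.4931 0.2511 0.045 ]
[0.4882 0.2514 0.055 ]
[0.4833 0.2517 0.065 ]
[0.4808 0.2519 0.07  ]
```

Triangulating from the wrist and side views puts the visible fingertips at z≈0.063, about 25-30 mm above the reported TCP. That fits feeling no contact at 0.0327, so I keep lowering in guarded steps.

>>> {"op": "play_rows", "data": {
  "moves": [
    [0,0,0,-0.002,0,0,0],
    [0,0,0,-0.002,0,0,0],
    [0,0,0,0,0,0,0]
  ]
}}

```text
time: 5.72
position: [0.494, 0.2512, 0.0284]
tcp_rot: [[0.997, 0.007, 0.074], [-0.074, 0.003, 0.997], [0.007, -1.0, 0.004]]
wrist_force: [-0.3, 0.4, 0.3]
width: 0.004
```

>>> {"op": "play_rows", "data": {
  "moves": [
    [0,0,0,-0.004,0,0,0],
    [0,0,0,-0.004,0,0,0],
    [0,0,0,0,0,0,0]
  ]
}}

```text
time: 6.1
position: [0.4939, 0.2512, 0.0197]
tcp_rot: [[0.997, 0.006, 0.074], [-0.074, 0.003, 0.997], [0.006, -1.0, 0.004]]
wrist_force: [-0.4, 0.4, -0.9]
width: -0.002
```

Run:
```python
from h import *
a=env.get_image("wrist")[200:300,250:390]; s=env.get_image("side")[225:285,265:325]
A=cv2.resize(a,(560,400),interpolation=cv2.INTER_CUBIC)
S=cv2.resize(s,(400,400),interpolation=cv2.INTER_CUBIC)
A=cv2.convertScaleAbs(A,alpha=1.6); S=cv2.convertScaleAbs(S,alpha=1.4)
cv2.imwrite("pics/c4.png",cv2.resize(np.hstack([A,S]),(800,333)))
```

```text
(no output)
```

View pics/c4.png

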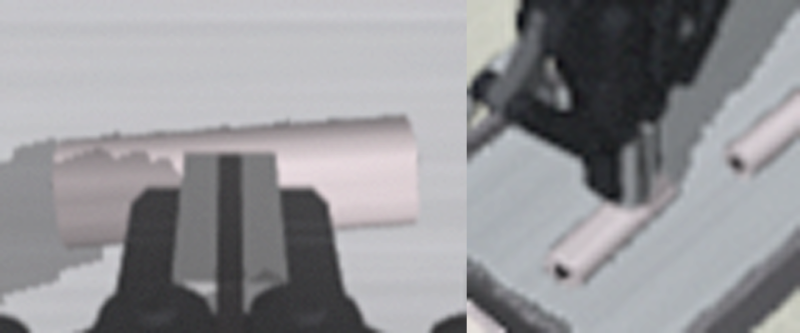

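>>> {"op": "play_rows", "data": {
  "moves": [
    [0,0,0,-0.003,0,0,0],
    [0,0,0,-0.003,0,0,0],
    [0,0,0,0,0,0,0]
  ]
}}

```text
time: 6.58
position: [0.4942, 0.2513, 0.0137]
tcp_rot: [[0.997, 0.007, 0.074], [-0.074, 0.003, 0.997], [0.007, -1.0, 0.004]]
wrist_force: [0.3, -0.4, 0.3]
width: 0.001
```

>>> {"op": "play_rows", "data": {
  "moves": [
    [0,0,0,-0.001,0,0,0],
    [0,0,0,-0.001,0,0,0]
  ]
}}

```text
time: 6.82
position: [0.4943, 0.2513, 0.0117]
tcp_rot: [[0.997, 0.008, 0.074], [-0.074, 0.003, 0.997], [0.007, -1.0, 0.004]]
wrist_force: [-0.5, 0.1, -0.4]
width: -0.002
```

>>> {"op": "play_rows", "data": {
  "moves": [
    [0,0,0,-0.001,0,0,0],
    [0,0,0,-0.0005,0,0,0]
  ]
}}

```text
time: 7.08
position: [0.4943, 0.2513, 0.0101]
tcp_rot: [[0.997, 0.008, 0.074], [-0.074, 0.003, 0.997], [0.007, -1.0, 0.004]]
wrist_force: [-0.2, 0.6, -0.4]
width: 0.002
```

>>> {"op": "play_rows", "data": {
  "moves": [
    [0,0,0,-0.001,0,0,0],
    [0,0,0,-0.0005,0,0,0]
  ]
}}

```text
time: 7.32
position: [0.4943, 0.2513, 0.0085]
tcp_rot: [[0.997, 0.008, 0.074], [-0.074, 0.003, 0.997], [0.007, -1.0, 0.004]]
wrist_force: [0.3, -0.1, 0.4]
width: -0.002
```

>>> {"op": "play_rows", "data": {
  "moves": [
    [0,0,0,-0.0007,0,0,0],
    [0,0,0,-0.0005,0,0,0]
  ]
}}

```text
time: 7.58
position: [0.4943, 0.2513, 0.0072]
tcp_rot: [[0.997, 0.008, 0.074], [-0.074, 0.003, 0.997], [0.007, -1.0, 0.004]]
wrist_force: [-0.0, -0.8, -0.5]
width: 0.001
```

>>> {"op": "play_rows", "data": {
  "moves": [
    [0,0,0,-0.0007,0,0,0],
    [0,0,0,-0.0005,0,0,0]
  ]
}}

```text
time: 7.82
position: [0.4943, 0.2513, 0.006]
tcp_rot: [[0.997, 0.008, 0.074], [-0.074, 0.003, 0.997], [0.007, -1.0, 0.004]]
wrist_force: [-0.0, -0.4, 0.4]
width: -0.001
```

>>> {"op": "play_rows", "data": {
  "moves": [
    [0,0,0,-0.001,0,0,0],
    [0,0,0,-0.0005,0,0,0]
  ]
}}

```text
time: 8.07
position: [0.4947, 0.2513, 0.0051]
tcp_rot: [[0.997, 0.009, 0.074], [-0.074, 0.004, 0.997], [0.008, -1.0, 0.004]]
wrist_force: [-1.1, -0.5, 5.7]
width: 0.001
```

>>> {"op": "play_rows", "data": {
  "moves": [
    [0,0.002,-0.0001,0,0,0,0]
  ]
}}

```text
time: 8.2
position: [0.4968, 0.2513, 0.0055]
tcp_rot: [[0.997, 0.009, 0.074], [-0.074, 0.004, 0.997], [0.009, -1.0, 0.004]]
wrist_force: [-1.6, -0.8, 5.8]
width: -0.004
```

>>> {"op": "play_rows", "data": {
  "moves": [
    [0,0.002,-0.0001,0,0,0,0]
  ]
}}

```text
time: 8.32
position: [0.499, 0.2514, 0.006]
tcp_rot: [[0.997, 0.009, 0.074], [-0.074, 0.004, 0.997], [0.009, -1.0, 0.005]]
wrist_force: [-2.0, -1.5, 6.4]
width: 0.003
```

>>> {"op": "play_rows", "data": {
  "moves": [
    [0,0.002,-0.0001,0.0003,0,0,0]
  ]
}}

```text
time: 8.45
position: [0.5012, 0.2514, 0.0067]
tcp_rot: [[0.997, 0.01, 0.074], [-0.074, 0.004, 0.997], [0.01, -1.0, 0.005]]
wrist_force: [-2.0, -0.7, 4.3]
width: 0.0
```

>>> {"op": "play_rows", "data": {
  "moves": [
    [0,0.002,-0.0001,0,0,0,0]
  ]
}}

```text
time: 8.57
position: [0.5034, 0.2513, 0.0071]
tcp_rot: [[0.997, 0.01, 0.074], [-0.074, 0.004, 0.997], [0.01, -1.0, 0.005]]
wrist_force: [-1.9, -1.0, 5.1]
width: 0.007
```

>>> {"op": "play_rows", "data": {
  "moves": [
    [0,0.002,-0.0001,0,0,0,0]
  ]
}}

```text
time: 8.7
position: [0.5057, 0.2513, 0.0074]
tcp_rot: [[0.997, 0.011, 0.074], [-0.074, 0.005, 0.997], [0.01, -1.0, 0.005]]
wrist_force: [-2.3, -0.3, 5.6]
width: -0.003
```

>>> {"op": "play_rows", "data": {
  "moves": [
    [0,0.0025,-0.0001,0,0,0,0],
    [0,0.0025,-0.0001,0,0,0,0]
  ]
}}

```text
time: 8.95
position: [0.5114, 0.2514, 0.0081]
tcp_rot: [[0.997, 0.012, 0.074], [-0.074, 0.005, 0.997], [0.012, -1.0, 0.006]]
wrist_force: [-0.5, 0.6, 5.6]
width: 0.001
```

>>> {"op": "play_rows", "data": {
  "moves": [
    [0,0.0025,-0.0002,0,0,0,0],
    [0,0.0025,-0.0002,0,0,0,0]
  ]
}}

```text
time: 9.2
position: [0.5173, 0.2514, 0.0089]
tcp_rot: [[0.997, 0.014, 0.074], [-0.074, 0.006, 0.997], [0.014, -1.0, 0.007]]
wrist_force: [-0.8, 0.1, 4.7]
width: -0.0
```

>>> {"op": "play_rows", "data": {
  "moves": [
    [0,0.0025,-0.0002,-0.0002,0,0,0]
  ]
}}

```text
time: 9.32
position: [0.5203, 0.2514, 0.009]
tcp_rot: [[0.997, 0.015, 0.074], [-0.074, 0.006, 0.997], [0.015, -1.0, 0.008]]
wrist_force: [-1.0, 2.0, 4.8]
width: 0.001
```

>>> {"op": "play_rows", "data": {
  "moves": [
    [0,0.0025,-0.0002,-0.0003,0,0,0],
    [0,0,0,-0.0005,0,0,0]
  ]
}}

```text
time: 9.57
position: [0.5239, 0.2515, 0.0087]
tcp_rot: [[0.997, 0.017, 0.074], [-0.074, 0.007, 0.997], [0.016, -1.0, 0.008]]
wrist_force: [0.2, 0.8, 5.9]
width: 0.004
```

>>> {"op": "play_rows", "data": {
  "moves": [
    [0,0,0,0.02,-0.4,1.0,0],
    [0,-0.028,-0.043,0,0,0,0],
    [0,-0.028,-0.043,0,0,0,0],
    [0,0,0,0,0,0,0]
  ]
}}

```text
time: 10.07
position: [0.4655, 0.163, 0.0271]
tcp_rot: [[0.997, -0.004, 0.073], [-0.073, -0.001, 0.997], [-0.004, -1.0, -0.001]]
wrist_force: [-0.0, -0.6, -0.2]
width: 0.002
```

Run:
```python
from h import *
o=env.get_obs(); print(o["position"],o["tcp_rot"],o["wrist_force"])
a=env.get_image("wrist"); t=env.get_image("top")[175:265,205:355]
cv2.imwrite("pics/w5.png",np.vstack([a[120:300],cv2.resize(t,(640,384),interpolation=cv2.INTER_CUBIC)]))
```

```text
[0.46553394 0.16296377 0.02712479] [[ 0.99730308 -0.00363305  0.07330319]
 [-0.07330807 -0.0012264   0.99730859]
 [-0.00353337 -0.99999265 -0.00148942]] [-0.03747067 -0.6009082  -0.21311383]
```

View pics/w5.png

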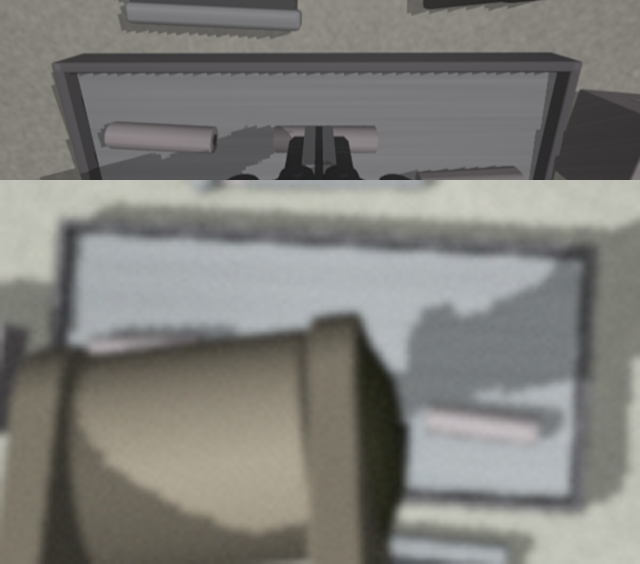

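The wrist strip shows the middle roller at cols 273-378, rows 246-272, the right one at cols 105-217, rows 242-272, and the left one rolled away from the robot at cols 415-522, row 288 and beyond.

Run:
```python
from h import *
for k,q,z in (("mid n",(273,247),.032),("mid n",(378,246),.032),("mid f",(272,273),.028),("mid f",(378,272),.028),("right n",(105,243),.032),("right n",(215,246),.032),("right f",(106,270),.028),("right f",(215,273),.028),("left n",(417,293),.032),("left n",(520,287),.032),("rimR",(55,183),.026),("rimL",(580,182),.026)):
    print(k,q,onz("wrist",*q,z).round(4))
```

```text
mid n (273, 247) [0.4687 0.1378 0.032 ]
mid n (378, 246) [0.4725 0.1983 0.032 ]
mid f (272, 273) [0.4878 0.1344 0.028 ]
mid f (378, 272) [0.4918 0.1987 0.028 ]
right n (105, 243) [0.4591 0.042  0.032 ]
right n (215, 246) [0.4656 0.1045 0.032 ]
right f (106, 270) [0.4784 0.0347 0.028 ]
right f (215, 273) [0.4853 0.0999 0.028 ]
left n (417, 293) [0.5055 0.2213 0.032 ]
left n (520, 287) [0.5056 0.2827 0.032 ]
rimR (55, 183) [0.4235 0.0198 0.026 ]
rimL (580, 182) [0.4442 0.312  0.026 ]
```

>>> {"op": "play_rows", "data": {
  "moves": [
    [0,0.0065,0.003,-0.008,0,-0.2,0],
    [0,0,0,-0.008,0,0,0],
    [0,0,0,0,0,0,0]
  ]
}}

```text
time: 10.55
position: [0.4754, 0.1695, 0.0095]
tcp_rot: [[0.998, 0.003, 0.07], [-0.07, -0.001, 0.998], [0.003, -1.0, -0.0]]
wrist_force: [-0.0, -0.2, -0.6]
width: -0.0
```

>>> {"op": "play_rows", "data": {
  "moves": [
    [0,0,0,-0.0008,0,0,0],
    [0,0,0,-0.0008,0,0,0]
  ]
}}

```text
time: 10.8
position: [0.4755, 0.1698, 0.0077]
tcp_rot: [[0.998, 0.002, 0.069], [-0.069, -0.001, 0.998], [0.002, -1.0, -0.0]]
wrist_force: [-0.5, 0.5, -0.2]
width: 0.005
```

>>> {"op": "play_rows", "data": {
  "moves": [
    [0,-0.003,-0.003,0,0,0,0],
    [0,0,0,-0.0008,0,0,0]
  ]
}}

```text
time: 11.05
position: [0.4723, 0.1666, 0.0071]
tcp_rot: [[0.998, 0.003, 0.069], [-0.069, -0.001, 0.998], [0.003, -1.0, -0.0]]
wrist_force: [-0.0, 0.3, 0.4]
width: -0.0
```

>>> {"op": "play_rows", "data": {
  "moves": [
    [0,0,0,-0.0006,0,0,0],
    [0,0,0,-0.0004,0,0,0]
  ]
}}

```text
time: 11.3
position: [0.4727, 0.1666, 0.0065]
tcp_rot: [[0.998, 0.004, 0.069], [-0.069, -0.0, 0.998], [0.004, -1.0, -0.0]]
wrist_force: [-0.2, -0.4, 2.9]
width: 0.003
```

>>> {"op": "play_rows", "data": {
  "moves": [
    [0,0.002,-0.0001,-0.0005,0,0,0]
  ]
}}

```text
time: 11.42
position: [0.475, 0.1665, 0.0063]
tcp_rot: [[0.998, 0.005, 0.069], [-0.069, -0.0, 0.998], [0.005, -1.0, -0.0]]
wrist_force: [-0.3, -1.3, 4.2]
width: 0.001
```

>>> {"op": "play_rows", "data": {
  "moves": [
    [0,0.0025,-0.0002,-0.0002,0,0,0],
    [0,0.0025,-0.0002,-0.0002,0,0,0]
  ]
}}

```text
time: 11.68
position: [0.4808, 0.166, 0.0062]
tcp_rot: [[0.998, 0.006, 0.069], [-0.069, -0.0, 0.998], [0.006, -1.0, -0.0]]
wrist_force: [-0.2, -0.2, 4.2]
width: 0.003
```

>>> {"op": "play_rows", "data": {
  "moves": [
    [0,0.0025,-0.0002,-0.0003,0,0,0],
    [0,0.0025,-0.0002,-0.0003,0,0,0]
  ]
}}

```text
time: 11.92
position: [0.4866, 0.1656, 0.0059]
tcp_rot: [[0.998, 0.006, 0.069], [-0.069, -0.0, 0.998], [0.006, -1.0, 0.0]]
wrist_force: [-0.4, -0.9, 6.2]
width: -0.003
```

>>> {"op": "play_rows", "data": {
  "moves": [
    [0,0.0025,-0.0002,-0.0003,0,0,0],
    [0,0.0025,-0.0002,-0.0003,0,0,0]
  ]
}}

```text
time: 12.18
position: [0.4925, 0.1652, 0.0058]
tcp_rot: [[0.998, 0.008, 0.069], [-0.069, -0.0, 0.998], [0.008, -1.0, 0.0]]
wrist_force: [-1.5, 0.2, 6.6]
width: 0.003
```

>>> {"op": "play_rows", "data": {
  "moves": [
    [0,0.0025,-0.0002,-0.0003,0,0,0],
    [0,0.0025,-0.0002,-0.0003,0,0,0]
  ]
}}

```text
time: 12.42
position: [0.4985, 0.1647, 0.0058]
tcp_rot: [[0.998, 0.009, 0.069], [-0.069, -0.0, 0.998], [0.009, -1.0, 0.0]]
wrist_force: [-0.9, -0.3, 6.4]
width: -0.004
```

>>> {"op": "play_rows", "data": {
  "moves": [
    [0,0,0,0.018,0,0.5,0],
    [0,-0.016,-0.047,0,0,0,0],
    [0,-0.016,-0.045,0,0,0,0],
    [0,0,0,0,0,0,0],
    [0,0,0,0,0,0,0]
  ]
}}

```text
time: 13.05
position: [0.4651, 0.071, 0.0225]
tcp_rot: [[0.998, -0.003, 0.068], [-0.068, 0.0, 0.998], [-0.003, -1.0, -0.0]]
wrist_force: [-0.0, 0.2, -0.2]
width: -0.002
```

>>> {"op": "play_rows", "data": {
  "moves": [
    [0,0,0,-0.007,0,-0.2,0],
    [0,0,0,-0.005,0,0,0],
    [0,0,0,0,0,0,0]
  ]
}}

```text
time: 13.42
position: [0.4652, 0.0727, 0.009]
tcp_rot: [[0.998, 0.0, 0.066], [-0.066, 0.0, 0.998], [0.0, -1.0, 0.0]]
wrist_force: [0.3, 0.1, 0.2]
width: 0.002
```

>>> {"op": "play_rows", "data": {
  "moves": [
    [0,0,0,-0.0008,0,0,0],
    [0,0,0,-0.0008,0,0,0]
  ]
}}

```text
time: 13.68
position: [0.4653, 0.0731, 0.0073]
tcp_rot: [[0.998, 0.0, 0.065], [-0.065, 0.0, 0.998], [0.0, -1.0, 0.0]]
wrist_force: [-0.3, -0.4, -0.5]
width: 0.0
```

>>> {"op": "play_rows", "data": {
  "moves": [
    [0,0,0,-0.0005,0,0,0],
    [0,0,0,-0.0005,0,0,0]
  ]
}}

```text
time: 13.92
position: [0.4656, 0.073, 0.0065]
tcp_rot: [[0.998, 0.001, 0.065], [-0.065, 0.0, 0.998], [0.001, -1.0, 0.0]]
wrist_force: [-0.4, 0.0, 2.6]
width: 0.004
```

Contact comes at the same height as on the middle roller, about 1 mm higher than on the left one.

>>> {"op": "play_rows", "data": {
  "moves": [
    [0,0.002,-0.0001,-0.0005,0,0,0],
    [0,0.0025,-0.0002,-0.0002,0,0,0]
  ]
}}

```text
time: 14.18
position: [0.4708, 0.0724, 0.0063]
tcp_rot: [[0.998, 0.002, 0.065], [-0.065, -0.0, 0.998], [0.002, -1.0, -0.0]]
wrist_force: [-0.9, -1.6, 3.9]
width: -0.001
```

>>> {"op": "play_rows", "data": {
  "moves": [
    [0,0.0025,-0.0002,-0.0002,0,0,0],
    [0,0.0025,-0.0002,-0.0003,0,0,0]
  ]
}}

```text
time: 14.42
position: [0.4766, 0.0717, 0.0061]
tcp_rot: [[0.998, 0.003, 0.065], [-0.065, -0.001, 0.998], [0.003, -1.0, -0.0]]
wrist_force: [-0.4, -2.5, 4.5]
width: 0.002
```

>>> {"op": "play_rows", "data": {
  "moves": [
    [0,0.0025,-0.0002,-0.0003,0,0,0],
    [0,0.0025,-0.0002,-0.0003,0,0,0]
  ]
}}

```text
time: 14.68
position: [0.4823, 0.071, 0.0058]
tcp_rot: [[0.998, 0.004, 0.065], [-0.065, -0.001, 0.998], [0.004, -1.0, -0.001]]
wrist_force: [-1.0, -2.4, 6.3]
width: 0.001
```

>>> {"op": "play_rows", "data": {
  "moves": [
    [0,0.0025,-0.0002,-0.0003,0,0,0],
    [0,0.0025,-0.0002,-0.0003,0,0,0]
  ]
}}

```text
time: 14.92
position: [0.4882, 0.0702, 0.0057]
tcp_rot: [[0.998, 0.005, 0.065], [-0.065, -0.002, 0.998], [0.005, -1.0, -0.001]]
wrist_force: [-0.5, -1.5, 7.2]
width: -0.006
```

>>> {"op": "play_rows", "data": {
  "moves": [
    [0,0.0025,-0.0002,-0.0003,0,0,0],
    [0,0,0,-0.0004,0,0,0]
  ]
}}

```text
time: 15.18
position: [0.4919, 0.0697, 0.0057]
tcp_rot: [[0.998, 0.007, 0.065], [-0.065, -0.002, 0.998], [0.007, -1.0, -0.002]]
wrist_force: [0.7, -1.4, 7.6]
width: -0.002
```

The left roller rose about 3.8 mm under constant force, and the other two stayed level, so the left one is worn. Next I lift, turn the jaws across it and open partly.

>>> {"op": "play_rows", "data": {
  "moves": [
    [0,0,0,0.02,0,0,0],
    [0,0,0,0.03,0,0.3,0],
    [40,0.003,0.02,0,0,0,-10],
    [40,0.003,0.02,0,0,0,-10],
    [40,0.003,0.02,0,0,0,-10],
    [40,0.003,0.02,0,0,0,-10],
    [40,0.003,0.02,0,0,0,-10],
    [40,0.003,0.02,0,0,0,-10],
    [40,0.003,0.02,0,0,0,-10],
    [40,0.003,0.02,0,0,0,-10],
    [40,0,0.02,0,0,0,-6],
    [40,0,0,0,0,0,0]
  ]
}}

```text
time: 16.68
position: [0.5127, 0.2576, 0.0513]
tcp_rot: [[-0.045, -0.007, 0.999], [-0.999, 0.007, -0.045], [-0.007, -1.0, -0.007]]
wrist_force: [0.0, -0.6, 0.3]
width: 0.401
```

Run:
```python
from h import *
o=env.get_obs(); print(o["position"],np.round(o["tcp_rot"],3),o["width"],o["wrist_force"])
cv2.imwrite("pics/w6.png",env.get_image("wrist"))
```

```text
[0.51266677 0.2575805  0.05128402] [[-0.045 -0.007  0.999]
 [-0.999  0.007 -0.045]
 [-0.007 -1.    -0.007]] 0.40123845278163495 [ 0.0114754  -0.60662877  0.26366746]
```

View pics/w6.png

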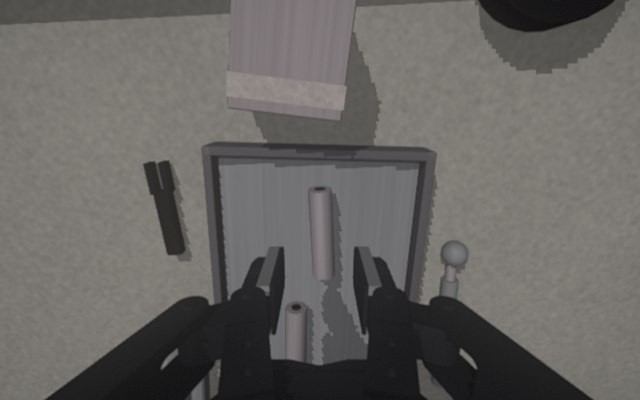

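The worn roller runs from (319,190) to (324,280), and the open pads stand at cols 278 and 358 on either side of it. The middle roller's end is at (295,307), clear of them.

Run:
```python
from h import *
for q,z in (((308,190),.028),((330,190),.028),((313,278),.028),((335,278),.028),((320,188),.03),((324,281),.03),((281,247),.0813),((356,247),.0813)): print(q,onz("wrist",*q,z).round(4))
print(env.get_obs()["joint_positions"].round(2))
```

```text
(308, 190) [0.5064 0.2797 0.028 ]
(330, 190) [0.5204 0.2791 0.028 ]
(313, 278) [0.5063 0.2162 0.028 ]
(335, 278) [0.5216 0.2156 0.028 ]
(320, 188) [0.5141 0.2812 0.03  ]
(324, 281) [0.5139 0.2148 0.03  ]
(281, 247) [0.4944 0.2658 0.0813]
(356, 247) [0.5311 0.2642 0.0813]
[0.26 0.58 1.52 0.01 1.05 0.3 ]
```

>>> {"op": "play_rows", "data": {
  "moves": [
    [40,0.0015,-0.0095,-0.015,-0.4,-0.4,2.4],
    [40,0,0,-0.015,0,0,0],
    [40,0,0,-0.01,0,0,0],
    [40,0,0,0,0,0,0]
  ]
}}

```text
time: 17.23
position: [0.5141, 0.2455, 0.0091]
tcp_rot: [[-0.0, -0.002, 1.0], [-1.0, -0.0, -0.0], [0.0, -1.0, -0.002]]
wrist_force: [-0.6, -0.4, -0.1]
width: 0.4
```

>>> {"op": "play_rows", "data": {
  "moves": [
    [40,0,0.002,-0.007,0,0,0],
    [40,0,0,-0.005,0,0,0],
    [40,0,0,0,0,0,0]
  ]
}}

```text
time: 17.6
position: [0.5145, 0.248, -0.0031]
tcp_rot: [[-0.0, -0.001, 1.0], [-1.0, 0.0, -0.0], [-0.0, -1.0, -0.001]]
wrist_force: [-0.3, -0.5, -0.4]
width: 0.398
```

>>> {"op": "play_rows", "data": {
  "moves": [
    [40,0,0,-0.004,0,0,0],
    [40,0,0,-0.001,0,0,0],
    [10,0,0,0,0,0,0],
    [10,0,0,0,0,0,0],
    [10,0,0,0,0,0,0],
    [10,0,0,0,0,0,0]
  ]
}}

```text
time: 18.35
position: [0.5147, 0.2481, -0.0078]
tcp_rot: [[-0.0, 0.0, 1.0], [-1.0, 0.0, -0.0], [-0.0, -1.0, 0.0]]
wrist_force: [-1.0, 0.6, 0.5]
width: 0.151
```

>>> {"op": "play_rows", "data": {
  "moves": [
    [0,0,0,0,0,0,0],
    [0,0,0,0,0,0,0],
    [0,0,0,0.01,0,0,0],
    [0,0,0,0.03,0,0,0],
    [0,0,0,0.04,0,0,0],
    [0,0,0,0.04,0,0,0],
    [0,0,0,0,0,0,0]
  ]
}}

```text
time: 19.23
position: [0.5143, 0.2479, 0.1179]
tcp_rot: [[-0.0, 0.001, 1.0], [-1.0, 0.001, -0.0], [-0.001, -1.0, 0.001]]
wrist_force: [-0.2, -0.1, -0.9]
width: 0.156
```

Run:
```python
from h import *
o=env.get_obs(); print(o["position"],o["width"],o["wrist_force"])
a=env.get_image("wrist")[120:330,150:500]; t=env.get_image("top")[150:290,200:520]
cv2.imwrite("pics/w7.png",np.vstack([cv2.resize(a,(480,288)),cv2.resize(t,(480,210),interpolation=cv2.INTER_CUBIC)]))
```

```text
[0.51426113 0.2479304  0.11794784] 0.15573299923549572 [-0.24400183 -0.05809364 -0.86469006]
```

View pics/w7.png

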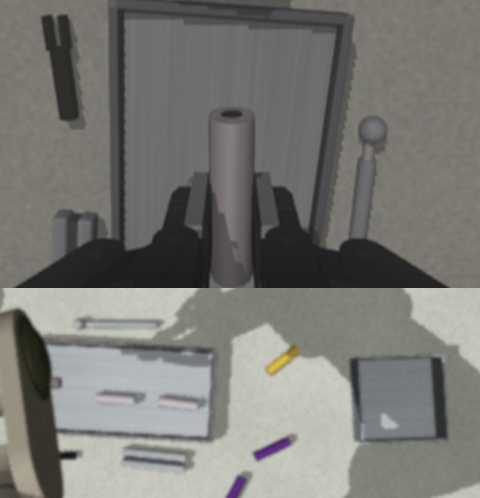

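>>> {"op": "play_rows", "data": {
  "moves": [
    [0,-0.0025,-0.045,0,0,0,0],
    [0,-0.0025,-0.045,0,0,0,0],
    [0,-0.0025,-0.045,0,0,0,0],
    [0,-0.0025,-0.045,0,0,0,0],
    [0,-0.0025,-0.045,0,0,0,0],
    [0,-0.0025,-0.045,0,0,0,0],
    [0,-0.0025,-0.045,0,0,0,0],
    [0,-0.0025,-0.045,0,0,0,0],
    [0,-0.0025,-0.045,0,0,0,0],
    [0,-0.0025,-0.045,0,0,0,0],
    [0,-0.0025,-0.045,0,0,0,0],
    [0,0,0,0,0,0,0]
  ]
}}

```text
time: 20.82
position: [0.4734, -0.2606, 0.0987]
tcp_rot: [[0.001, -0.032, 0.999], [-1.0, 0.008, 0.001], [-0.008, -0.999, -0.032]]
wrist_force: [0.5, 1.3, -0.6]
width: 0.154
```

>>> {"op": "play_rows", "data": {
  "moves": [
    [0,0.01,-0.004,0,-0.5,-1.8,0],
    [0,0,0,-0.03,0,0,0],
    [0,0,0,-0.03,0,0,0],
    [0,0,0,0,0,0,0]
  ]
}}

```text
time: 21.32
position: [0.4848, -0.2609, 0.0356]
tcp_rot: [[0.004, 0.002, 1.0], [-1.0, 0.001, 0.004], [-0.001, -1.0, 0.002]]
wrist_force: [-0.1, 0.2, -0.8]
width: 0.155
```

Run:
```python
from h import *
o=env.get_obs(); print(o["position"],o["width"],o["wrist_force"])
cv2.imwrite("pics/w8.png",env.get_image("wrist"))
```

```text
[ 0.48483617 -0.26090325  0.03555972] 0.15519953785233628 [-0.12850228  0.19245578 -0.78030105]
```

View pics/w8.png

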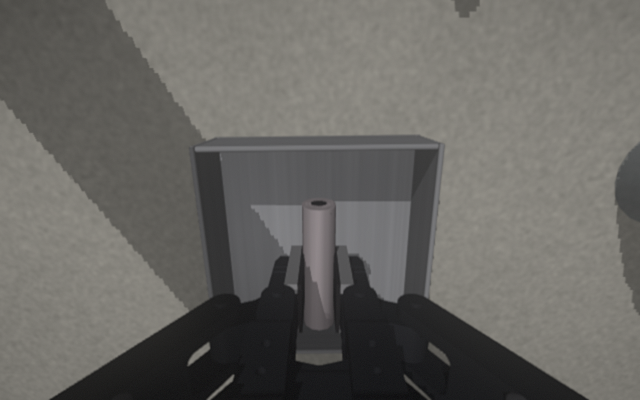

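The roller hangs at col 319, centred between the tin's walls (cols 192-442). I'll lower and release.

>>> {"op": "play_rows", "data": {
  "moves": [
    [0,0,0,-0.02,0,0,0],
    [0,0,0,-0.02,0,0,0],
    [0,0,0,-0.006,0,0,0],
    [0,0,0,0,0,0,0]
  ]
}}

```text
time: 21.88
position: [0.4892, -0.262, -0.0044]
tcp_rot: [[0.006, 0.012, 1.0], [-1.0, -0.006, 0.007], [0.006, -1.0, 0.012]]
wrist_force: [0.3, -0.3, -0.9]
width: 0.15
```

>>> {"op": "play_rows", "data": {
  "moves": [
    [0,0,0,-0.003,0,0,0],
    [30,0,0,0,0,0,0],
    [30,0,0,0,0,0,0],
    [30,0,0,0,0,0,0],
    [30,0,0,0.02,0,0,0],
    [30,0,0,0.04,0,0,0],
    [30,0,0,0.05,0,0,0],
    [30,0,0.06,0.05,0,0,0],
    [30,-0.03,0.06,0.03,0,0,0],
    [30,-0.05,0.06,0,0,0,0],
    [30,0,0,0,0,0,0]
  ]
}}

```text
time: 23.25
position: [0.4218, -0.1118, 0.1748]
tcp_rot: [[0.005, 0.017, 1.0], [-1.0, -0.008, 0.005], [0.008, -1.0, 0.017]]
wrist_force: [1.1, -0.2, 0.6]
width: 0.298
```

Run:
```python
from h import *
o=env.get_obs(); print(o["time"],o["position"],o["width"],o["wrist_force"])
cv2.imwrite("pics/t9.png",cv2.resize(env.get_image("top")[150:300,160:520],(800,333),interpolation=cv2.INTER_CUBIC))
```

```text
23.25 [ 0.42177574 -0.11175991  0.17482778] 0.29803072341557685 [ 1.08612503 -0.2214565   0.58995365]
```

I've reached the viewing limit, so I check by masks instead.

Run:
```python
from h import *
im=env.get_image("top"); g=im.astype(int); gray=g.sum(2)/3; rb=g[:,:,2]-g[:,:,0]
for nm,(y0,y1,x0,x1),z in (("plate",(192,245,222,340),.036),("tin",(196,252,436,497),.018)):
    m=np.zeros(gray.shape,np.uint8); m[y0:y1,x0:x1]=1
    hsv=(rb>=0)&(gray>70); m&=hsv.astype(np.uint8)
    n,l,s,c=cv2.connectedComponentsWithStats(m)
    for i in range(1,n):
        if s[i,4]>25: print(nm,s[i],gray[l==i].mean().round(),rb[l==i].mean().round(1),onz("top",*c[i],z).round(3))
t=gray[196:252:3,436:497:3].astype(int); print(t); print(rb[196:252:3,436:497:3])
```

```text
plate [264 220  26   8 149] 159.0 2.4 [0.49  0.163 0.036]
plate [306 223  26   8 151] 161.0 2.5 [0.482 0.068 0.036]
tin [439 218  38  34 580] 108.0 11.3 [ 0.452 -0.248  0.018]
[[127 125 133 134 131 138 144 136 134 132 125 122 131 132 131 145 133 107
   69  59 111]
 [100 123 107 106 106 123 167 168 167 168 168 169 171 169 171 168 155 105
   45  48 106]
 [ 97 127 111 112 111 126 172 171 171 173 172 173 174 174 169 133 114  81
   45  47 102]
 [ 97 132 112 110 112 124 168 167 169 169 169 169 171 162 125 113 111  86
   46  63 101]
 [ 99 134 111 113 115 129 171 173 173 173 173 172 173 171 139 131 142 137
   86  96 117]
 [ 95 137 112 111 112 129 172 170 172 171 175 173 174 175 174 172 173 155
   97  96 106]
 [ 99 135 115 119 117 130 173 174 172 171 170 171 170 166 174 175 173 143
   81  62  89]
 [100 122 116 110 110 116 120 120 114 112 113 109 114 117 160 149 126 106
   46  43  89]
 [ 99 114 115  72 143 155 156 156 161 161 159 162 147 139 123 118 118 109
   47  45  80]
 [ 83 113 115  65 161 173 174 173 171 172 168 166 169 173 159 148 140 137
   69  43  69]
 [ 39  74  72  61  81 110 145 165 
[... 1759 characters left out ...]
1  13  12   7  -4  -8  -8  -7  -8  -8  -9  -8  -9  -8  -8  -7
   -7  -4  -3]
 [  9  12  11  14  12  12   9   1  -9  -8  -8  -8  -9  -9  -8  -9  -9  -6
   -5  -6  -4]
 [ 10  11  10  16  15  11  13  11  -6  -8  -9  -8  -9 -10  -9  -8  -8  -8
   -6  -5  -4]
 [ 12   9  13  15  16  15  14  12   8  -4  -8  -9  -9  -8  -8  -9  -8  -9
   -6  -5  -5]
 [ 14  12  15  17  18  16  16  16  13  11   6  -5  -7  -8  -7  -9  -9  -8
   -6  -4  -4]
 [ 15  15  14  19  19  18  18  17  11  11  11  11   3  -3  -7  -5  -6  -6
   -4  -6  -3]
 [ 13  16  17  20  18  19  18  18  12  14  14  11  12  10   2  -5  -6  -8
   -4  -2  -1]
 [ 16  15  20  21  23  20  21  17  12  17  15  15  13  12  11   9   3  -2
   -3  -3  -2]]
```

Run:
```python
from h import *
print(onz("top",460,222,.018).round(3)); print(env.finish_job())
```

```text
[ 0.486 -0.261  0.018]
the job is handed in; nothing more can be done
None
```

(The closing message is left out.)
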